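# Change the sample pot under the probe head

## Task

The sample pot in the carrier under the probe head has been measured: draw the carrier out by its upright tab, then take that pot off and stand it in the shallow white return tray. Stand the other low pot from the bench (not the tall one, which does not fit under the head) in the carrier's pocket, and slide the carrier back under the head until it is fully home against its back stop. Keep the pots upright, do not knock the probe head, and leave the tall pot, the tube rack and the two bottles where they are.

Things in the scene. Friction and masses are not known exactly. Their poses are not given: they have to be found in the camera images.
- station: Fixed measuring station: steel base plate 12 mm thick, 130 mm wide, from its x = -260 to +140 mm, white column 240 mm tall from x = +55 mm. Origin: at bench height straight below the probe axis; own x level, pointing into the machine (the way the carrier is pushed in), z up; -x is the open front. The space under the head is open on both sides.
- back_stop (a point): Middle of the foot of the back stop's face, on the base plate's top, at the station's x = +40 mm; the stop is 22 mm high. From it two guide rails run 300 mm towards the open front: 8 mm wide, inner faces 42 mm either side of the middle, tops 22 mm above the bench.
- probe_head: Fixed overhang on the station's column; same origin and axes. Lower grey part: underside 56 mm above the bench, front face at x = -45 mm, 90 mm wide, with a black round knob (32 mm across, 14 mm out) on each side. Above it a white hood, 120 mm wide, 125 to 225 mm above the bench, juts out to x = -68 mm.
- carrier: Loose aluminium plate 130 x 80 x 8 mm, 0.45 kg, on the base plate between the rails (2 mm play each side). Origin: on its underside below the pocket's centre; x as the station's; from x = -90 to +40 mm. Home, against the stop, its origin is at the station's x = 0; it starts 10 to 35 mm short. Drawn out 150 mm from home its pocket is clear of the hood from above, and it is still on the base plate.
- pocket (a point): Centre of the floor of the carrier's pocket, on the plate's top (8 mm above the carrier's origin): a square 56 x 56 mm inside a lip 5 mm wide and 4 mm high.
- tab (a point): Point on the axis of the carrier's upright tab, a 14 x 14 mm square bar 40 mm tall above the plate, at the carrier's x = -81 mm. The point is 12 mm below the tab's top, 28 mm above the plate. Home, the tab's axis stands 36 mm before the head's lower front and 13 mm before the hood's front: only a tool leaning back, away from the machine, gets at it.
- used_pot: The measured sample pot, standing in the carrier's pocket at the start: closed round white pot with a grey lid, 50 mm across, 28 mm tall, about 60 g. Origin: centre of its underside, z up.
- fresh_pot: The fresh sample pot, standing on the bench: just like the measured pot (50 mm across, 28 mm tall, about 60 g). In the pocket its top passes 8 mm below the head. Origin: centre of its underside.
- tall_pot: Bystander: a pot of the same width (50 mm) but 46 mm tall, standing on the bench near the fresh one. Origin: centre of its underside.
- tray: Fixed shallow white return tray, 120 (own x) x 180 (own y) x 14 mm, open on top, walls and floor 4 mm thick. Origin: centre of its underside.
- brown_bottle: Bystander: closed brown glass bottle, 64 mm across, 150 mm tall. Origin: centre of its underside.
- wash_bottle: Bystander: white wash bottle, 68 mm across, 165 mm tall with its spout. Origin: centre of its underside.
- tube_rack: Bystander: orange tube rack, 100 x 200 mm, 45 mm high, with small tubes up to 66 mm. Origin: centre of its underside.
Not all that is in view belongs to the job. Leave any black, green or red look-alike of the carrier alone.

How it is judged:
On the way, in this order (a step that is already met when the one before it is completed fails the run):
1. the measured pot is drawn out from under the probe head (x of used_pot in the frame of station below -0.075 m), for 0.1 s.
2. the fresh pot stands in the carrier's pocket, let go, in front of the head (distance between fresh_pot and pocket below 0.007 m and angle between fresh_pot's own z axis and vertical below 0.1 rad and contact force between the fingers and fresh_pot below 0.1 N and x of fresh_pot in the frame of station below -0.06 m), for 0.2 s.
At the end, for the whole second after the job is handed in: Fresh pot upright in the pocket (base within 7 mm of its centre); carrier flat on the base plate and home under the head (origin within 6 mm of the station's, along and across); measured pot upright on the floor of the return tray; all at rest and let go (distance between fresh_pot and pocket below 0.007 m and angle between each of fresh_pot, used_pot's own z axis and vertical below 0.1 rad and x of carrier in the frame of station between -0.006 and 0.006 m and y of carrier in the frame of station between -0.006 and 0.006 m and angle between carrier's own z axis and vertical below 0.06 rad and z of carrier in the frame of station below 0.018 m and x of used_pot in the frame of tray between -0.05 and 0.05 m and y of used_pot in the frame of tray between -0.08 and 0.08 m and z of used_pot in the frame of tray below 0.009 m and linear speed of each of carrier, used_pot, fresh_pot below 0.02 m/s); the robot touches nothing.
It fails at once if the probe head or its hood is knocked (over 5 N) (contact force between probe_head and anything else above 5 N).
It fails at once if a sample pot is tipped over 35 degrees (angle between any of used_pot, fresh_pot's own z axis and vertical above 0.61 rad).
It fails at once if the tall pot, rack or a bottle is moved over 20 mm (distance of any of tall_pot, tube_rack, brown_bottle, wash_bottle from where it was at the start of the episode above 0.02 m).
It also fails if it takes over 67 s, if anything falls off the work surface, if the arm or the gripper's body presses on something with over 40 N, if the wrist force passes 120 N, or if a joint passes its speed limit or range.

## Robot

A 7-joint arm with a two-finger parallel gripper is mounted at the origin on the work surface. World frame = base frame: x ahead of the robot, y to its left, z up, the work surface at z = 0. Lengths are in m, angles in rad, forces in N, time in s.
With the tool pointing down it reaches from about 0.35 to 0.9 m from the base axis. Payload 8.1 kg.
Tool frame: the origin (TCP) lies midway between the tips of the shut fingers; the grasp point (between the pads) lies 19 mm behind it; z points along the fingers, y is the line along which they close (so a half turn about z gives the same grasp; the last joint's range is limited). The gripper opens to 92 mm and grips with 3 to 60 N. Pads are 19 mm wide; open, the fingers measure 130 mm over their backs; the gripper's body (75 mm by 190 mm) begins 47 mm behind the grasp point.
Start: joints at [1.244, 0.434, 0.025, 1.573, -0.012, 1.134, -0.075], TCP at [0.139, -0.609, 0.227] pointing down, gripper open.
Joint ranges: [-2.62, 2.62], [-0.44, 2.09], [-1.27, 1.32], [0.08, 2.57], [-1.32, 4.46], [0.12, 2], [-2.74, 2.74]. Speed limits (rad/s): [2.22, 2.22, 3.01, 3.01, 3.14, 3.14, 3.14].

## Interface

Orientations are given as a rotation vector (axis times angle).
In Python, from cell import arm gives the robot as it stands.
- The arm moves only by the tool send_rows, never from a script. Its argument "increments" is a list of rows, each a list of 3 entries, a list of its own where there are three numbers: the finger opening in cm, from 0 to 9.18, then the shift along the tool's x, y, z in cm, then the turn, a rotation vector about the tool's x, y, z in rad. A call has 1 to 5 rows; each row shifts and turns the commanded pose from where the row before left it, along the tool's axes as they then stand; what a row does not reach is not made up. A row lasts 1/10 s, in which the tool goes at most 50 mm and 8.59 degrees, less where a joint would pass 70% of its speed; a pose out of reach is approached as far as the arm can. A call is refused whole if a number of a shift passes 5 or a number of a turn 0.15, either way. A call with a gripper value outside its range is refused whole. The fingers move at their own pace and stop on an object; "force" is the grip in N (left out, the last holds). Time passes only in rows, so rows that do not move let the fingers close. It gives the time, the measured TCP pose, the force, the opening and the grip force at its end, in the units of the state.
- arm.observe(): the state, without advancing time (a new reading comes with each control period).
- arm.get_image(name): name is "scene" or "top" or "wrist"; returns the picture (480x640x3 uint8, red, green, blue); there is no depth.
- arm.camera_params(name): a dict with "camera_matrix" (3x3 intrinsics, pixels), "R" (3x3) and "t" (3): a world point X has camera coordinates R X + t. Camera axes: x right, y down, z forward; pixel columns grow to the right and rows downward; lengths in m; the calibration is good to about 2 mm. A picture is of the moment at which its call begins: read the wrist's pose just before it. camera_params takes no time and is no camera call; for the wrist camera it gives the pose at the moment of the call.
- arm.sign_off(): hands the job in; it is judged then, once.
The state is a dict: "clock": time; "joints": joint angles; "dq": joint speeds; "joint_efforts": joint torques, N m; "position": TCP position; "ee_rot": TCP orientation; "force": force on the tool from outside, world axes, zero at the start; "ft_torque": the same for the moment, N m; "width": opening from 0.0 (shut) to 1.0 (fully open); "gripper_force": force on a finger pad.
Only numpy, scipy, OpenCV 4.12 (cv2) and the standard library are available. Lean on these libraries where they do the work, as an engineer would, in place of code of your own. Each camera call takes 0.05 s, during which the arm holds its last target. There are 200 camera calls.

## Working session

There is one attempt and no reset: what is moved stays moved. The work goes in short steps, Python scripts to look and compute and a tool call to move; the robot and the scene stay as the last step left them, time stands still between calls to the robot, and variables do not carry over. Pictures are saved under pics/ and viewed, at most 10 in all, crops included, and the job is handed in when it is done.

Besides the shell and the picture viewer there is one more tool, called after ">>>" as name(argument=value, ...), one argument or row to a line, values as JSON. send_rows: Moves the arm, as the interface text tells. Its arguments: {"type":"object","properties":{"increments":{"type":"array"},"force":{"type":"number"}},"required":["increments"]}

```bash
ls; mkdir -p pics; python3 - <<'E'
from cell import arm
import cv2,numpy as np
for n in("scene","top"):
    cv2.imwrite(f"pics/{n}0.png",arm.get_image(n)[:,:,::-1])
    p=arm.camera_params(n);print(n,p)
print(arm.observe())
E
```

```text
pics
scene {'camera_matrix': array([[439.07007854,   0.        , 316.15350276],
       [  0.        , 439.07007854, 238.82712846],
       [  0.        ,   0.        ,   1.        ]]), 'R': array([[-0.66604721, -0.74590844,  0.00130976],
       [-0.65841884,  0.58709779, -0.47095735],
       [ 0.35052211, -0.3145422 , -0.88215501]]), 't': array([0.36052304, 0.35410021, 0.94067381])}
top {'camera_matrix': array([[598.87774965,   0.        , 320.80173639],
       [  0.        , 598.87774965, 242.81070451],
       [  0.        ,   0.        ,   1.        ]]), 'R': array([[-0.00212359, -0.99988417,  0.01507111],
       [-0.9990327 ,  0.00145935, -0.04394917],
       [ 0.04392209, -0.01514986, -0.99892008]]), 't': array([0.02543439, 0.52638313, 1.59732357])}
{'clock': 0.1, 'joints': array([ 1.24441619,  0.43520124,  0.02501427,  1.57397165, -0.01160812,
        1.13397333, -0.07511068]), 'dq': array([ 1.58086421e-03, -1.49154000e-03,  1.55592373e-04, -3.40255685e-04,
       -3.74012024e-04,  1.42399330e-03, -3.93558215e-05]), 'joint_efforts': array([ 2.83737201e-03, -6.69131541e+01,  9.88288634e-01, -3.15148330e+01,
       -6.03514141e-02,  3.74320219e-02,  7.22217123e-05]), 'position': array([ 0.13853196, -0.60901019,  0.22600746]), 'ee_rot': array([-3.12060028e+00, -3.50438912e-01,  4.62964552e-04]), 'force': array([-0.5202545 ,  0.31761703, -0.57469162]), 'ft_torque': array([-0.00990869,  0.0085302 , -0.01267566]), 'gripper_force': 0.0, 'width': 0.9992426609183686}
```

View pics/scene0.png

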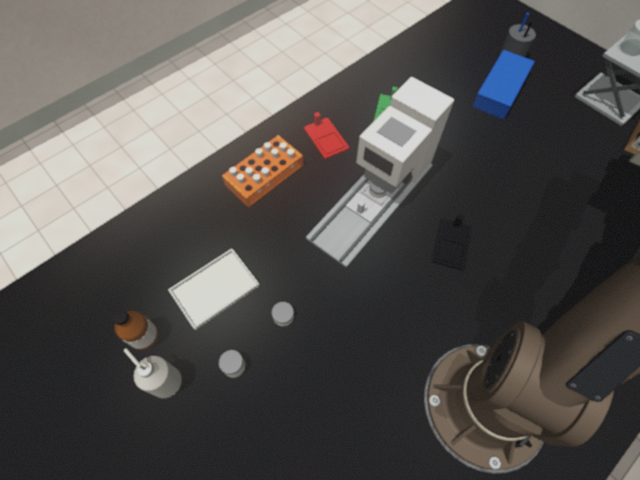

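View pics/top0.png

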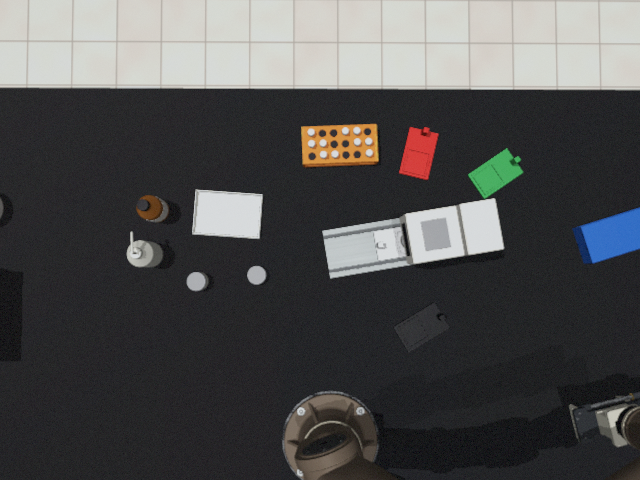

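The scene shows the station with its front at about (330,245) and the pots at (283,314) and (232,363). In the top view the rails' front end is at (325,250), the tab at about (380,245), the pots at (257,275) and (197,281), and the tray at (228,214). I'll enlarge these areas to get exact pixels.

```bash
python3 - <<'E'
import cv2,numpy as np
t=cv2.imread("pics/top0.png");
a=cv2.resize(t[190:290,315:515],None,fx=4,fy=4,interpolation=cv2.INTER_CUBIC)
b=cv2.resize(t[255:300,180:280],None,fx=4,fy=4,interpolation=cv2.INTER_CUBIC)
s=cv2.imread("pics/scene0.png");c=cv2.resize(s[290:390,210:310],None,fx=4,fy=2*0+2,interpolation=cv2.INTER_CUBIC)
o=np.zeros((600,800,3),np.uint8);o[:400]=a;o[400:580,:400]=b;o[400:600,400:800]=c
cv2.imwrite("pics/c1.png",o)
E
```

```text
(no output)
```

View pics/c1.png

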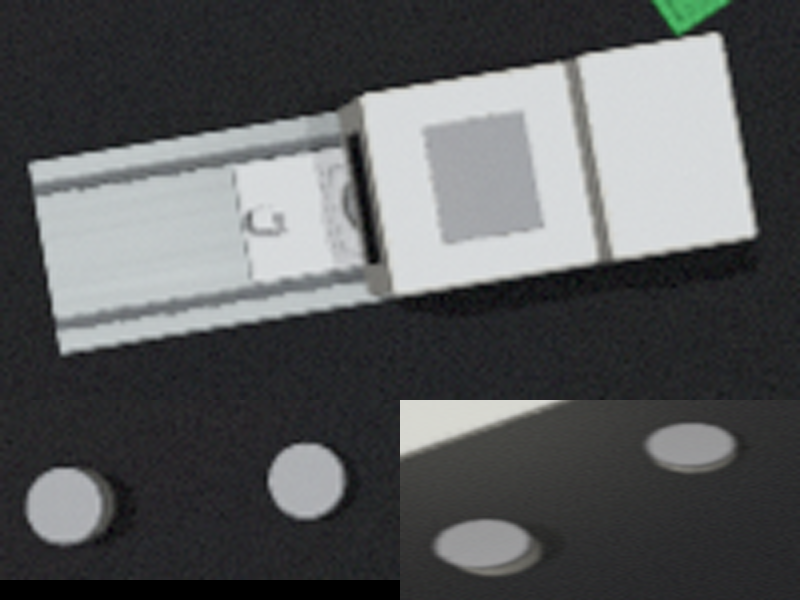

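```bash
cat > h.py <<'E'
import numpy as np,cv2
from scipy.spatial.transform import Rotation as Ro
from cell import arm
def ray(p,uv):
    d=np.linalg.inv(p["camera_matrix"])@[uv[0],uv[1],1.]
    return -p["R"].T@p["t"],p["R"].T@d
def at(p,uv,z):
    c,d=ray(p,uv);return c+d*(z-c[2])/d[2]
def tri(p,a,q,b):
    c,d=ray(p,a);e,f=ray(q,b);s=np.linalg.lstsq(np.c_[d,-f],e-c,rcond=None)[0]
    return (c+d*s[0]+e+f*s[1])/2,np.linalg.norm(c+d*s[0]-e-f*s[1])
def proj(p,X):
    v=p["camera_matrix"]@(p["R"]@np.asarray(X)+p["t"]);return v[:2]/v[2]
E
python3 - <<'E'
from h import *
np.set_printoptions(precision=4,suppress=True)
T=arm.camera_params("top");S=arm.camera_params("scene")
print("fresh",tri(T,(256.2,275),S,(282.9,312.3)),"tall",tri(T,(195.6,281.2),S,(230.6,361.3)))
print("fresh z.028",at(T,(256.2,275),.028))
k=lambda x,y:(315+x/4-.375,190+y/4-.375)
A=[at(T,k(*c),z) for c,z in [((30,162),.012),((62,354),.012),((362,93),.225),((392,296),.225),((720,33),.24),((756,235),.24)]]
print(np.array(A))
L=[(-.26,.065),(-.26,-.065),(-.068,.06),(-.068,-.06),(.14,.065),(.14,-.065)]
# similarity-free rigid fit; station x->, y left
P=np.array(A)[:,:2];Q=np.array(L)[:, :]
q=Q-Q.mean(0);p=P-P.mean(0);U,s,V=np.linalg.svd(q.T@p);R=(U@V).T
D=np.diag([1,np.sign(np.linalg.det(R))]);R=(U@D@V).T
t=P.mean(0)-R@Q.mean(0);print("yaw",np.arctan2(R[1,0],R[0,0]),"t",t);print((Q@R.T+t-P)*1e3)
for n,c,z in [("frontL",(233,170),.02),("frontR",(251,280),.02),("tab",(262,220),.06)]:
    w=at(T,k(*c),z);print(n,w,R.T@(w[:2]-t))
g=[(193,190),(263,194),(261,239),(192,234)]
g=np.array([at(T,c,.014) for c in g]);print("tray",g,g.mean(0))
for n,uv,z in [("brown",(144,206),.15),("wash",(135,253),.16)]:print(n,at(T,uv,z))
E
```

```text
fresh (array([0.4397, 0.1957, 0.0203]), np.float64(0.0027081842105600887)) tall (array([0.4242, 0.3527, 0.0391]), np.float64(0.002293460435888055))
fresh z.028 [0.4406 0.196  0.028 ]
[[ 0.5605  0.0209  0.012 ]
 [ 0.4317 -0.0003  0.012 ]
 [ 0.5868 -0.1697  0.225 ]
 [ 0.4682 -0.1862  0.225 ]
 [ 0.6202 -0.3759  0.24  ]
 [ 0.5029 -0.3951  0.24  ]]
yaw -1.408065890367867 t [ 0.5385 -0.2462]
[[ 0.0275  0.0033]
 [ 0.5981  0.0894]
 [-0.1165  0.2925]
 [ 0.1513 -2.6158]
 [ 5.1355  2.0636]
 [-5.796   0.1669]]
frontL [ 0.5545 -0.1149  0.02  ] [-0.127  0.037]
frontR [ 0.4809 -0.1265  0.02  ] [-0.1275 -0.0375]
tab [ 0.5193 -0.1295  0.06  ] [-0.1183 -0.    ]
tray [[0.6687 0.3672 0.014 ]
 [0.6578 0.1796 0.014 ]
 [0.5368 0.1847 0.014 ]
 [0.5504 0.369  0.014 ]] [0.6034 0.2752 0.014 ]
brown [0.6112 0.4596 0.15  ]
wash [0.4958 0.4773 0.16  ]
```

```bash
cat >> h.py <<'E'
YAW=-1.408;O=np.array([.5385,-.2462])
def sw(x,y,z):  # station -> world
    c,s=np.cos(YAW),np.sin(YAW);return np.array([O[0]+c*x-s*y,O[1]+s*x+c*y,z])
def ws(p):
    c,s=np.cos(YAW),np.sin(YAW);d=np.asarray(p)[:2]-O;return np.array([c*d[0]+s*d[1],-s*d[0]+c*d[1],p[2]])
def ori(lean=0.,yaw=None):  # tool y along station y, z down, leaning back
    y=YAW if yaw is None else yaw
    sx=np.array([np.cos(y),np.sin(y),0]);Z=np.array([0,0,1.])
    z=np.sin(lean)*sx-np.cos(lean)*Z;yy=np.cross(Z,sx);return np.c_[np.cross(yy,z),yy,z]
def plan(wps,open_cm,step=.045,ang=.14,start=None):
    "wps: (pos,R,[step]); prints rounded rows, chained"
    if start is None:
        o=arm.observe();p=o["position"].copy();R=Ro.from_rotvec(o["ee_rot"]).as_matrix()
    else:p,R=start
    out=[]
    for w in wps:
        P,T=np.array(w[0]),w[1];st=w[2] if len(w)>2 else step
        p0=p.copy();rv=Ro.from_matrix(R.T@T).as_rotvec();R0=R.copy()
        n=max(1,int(np.ceil(max(np.linalg.norm(P-p)/st,np.linalg.norm(rv)/ang))))
        for i in range(1,n+1):
            d=np.round(R.T@(p0+(P-p0)*i/n-p)*100,1)
            r=np.round(Ro.from_matrix(R.T@(R0@Ro.from_rotvec(rv*i/n).as_matrix())).as_rotvec(),2)
            out.append([open_cm,(d+0.).tolist(),(r+0.).tolist()])
            p=p+R@d/100;R=R@Ro.from_rotvec(r).as_matrix()
    for i in range(0,len(out),5):print(str(out[i:i+5]).replace(" ",""))
    print(len(out),"rows; end",p.round(4))
    return p,R
def st():
    o=arm.observe();R=Ro.from_rotvec(o["ee_rot"]).as_matrix()
    print("t",round(o["clock"],2),"tcp",o["position"].round(4),"st",ws(o["position"]).round(4),"z",R[:,2].round(3),"y",R[:,1].round(3),"j",o["joints"].round(2),"F",o["force"].round(1),"w",round(o["width"]*9.18,2),round(o["gripper_force"],1))
E
python3 - <<'E'
from h import *
st()
o=arm.observe()
p=o["position"]
plan([([.2,-.58,.34],Ro.from_rotvec(o["ee_rot"]).as_matrix()),([.44,-.2,.34],ori(0)),([*sw(-.24,0,.2)[:2],.2],ori(.6))],5)
E
```

```text
t 0.1 tcp [ 0.1385 -0.609   0.226 ] st [ 0.2932 -0.4535  0.226 ] z [-0.     0.001 -1.   ] y [ 0.222 -0.975 -0.001] j [ 1.24  0.44  0.03  1.57 -0.01  1.13 -0.08] F [-0.5  0.3 -0.6] w 9.17 0.0
[[5,[2.2,-0.5,-3.8],[0.0,0.0,0.0]],[5,[2.2,-0.5,-3.8],[0.0,0.0,0.0]],[5,[2.2,-0.5,-3.8],[0.0,0.0,0.0]],[5,[2.9,-2.9,0.0],[0.0,0.0,-0.14]],[5,[3.3,-2.4,0.0],[0.0,0.0,-0.13]]]
[[5,[3.5,-2.0,0.0],[0.0,0.0,-0.14]],[5,[3.8,-1.5,0.0],[0.0,0.0,-0.14]],[5,[4.0,-1.0,0.0],[0.0,0.0,-0.14]],[5,[4.1,-0.3,0.0],[0.0,0.0,-0.13]],[5,[4.1,0.1,0.0],[0.0,0.0,-0.14]]]
[[5,[4.0,0.7,0.0],[0.0,0.0,-0.14]],[5,[3.9,1.3,0.0],[0.0,0.0,-0.14]],[5,[3.6,1.8,0.0],[0.0,0.0,-0.13]],[5,[3.4,2.3,0.0],[0.0,0.0,-0.14]],[5,[3.0,1.5,2.3],[0.0,-0.1,0.0]]]
[[5,[3.2,1.5,2.1],[0.0,-0.1,0.0]],[5,[3.4,1.5,1.7],[0.0,-0.1,0.0]],[5,[3.5,1.5,1.4],[0.0,-0.1,0.0]],[5,[3.7,1.5,0.9],[0.0,-0.1,0.0]],[5,[3.7,1.5,0.7],[0.0,-0.1,0.0]]]
20 rows; end [ 0.5001 -0.0094  0.1998]
```

>>> send_rows(
  increments=[
    [5, [2.2, -0.5, -3.8], [0, 0, 0]],
    [5, [2.2, -0.5, -3.8], [0, 0, 0]],
    [5, [2.2, -0.5, -3.8], [0, 0, 0]],
    [5, [2.9, -2.9, 0], [0, 0, -0.14]],
    [5, [3.3, -2.4, 0], [0, 0, -0.13]],
  ],
)

```text
clock: 0.6
position: [0.2447, -0.5108, 0.3415]
ee_rot: [3.043, 0.774, 0.0]
force: [1.5, -0.0, 0.0]
width: 0.615
gripper_force: 0.0
```

>>> send_rows(
  increments=[
    [5, [3.5, -2.0, 0], [0, 0, -0.14]],
    [5, [3.8, -1.5, 0], [0, 0, -0.14]],
    [5, [4.0, -1.0, 0], [0, 0, -0.14]],
    [5, [4.1, -0.3, 0], [0, 0, -0.13]],
    [5, [4.1, 0.1, 0], [0, 0, -0.14]],
  ],
)

```text
clock: 1.1
position: [0.3532, -0.3365, 0.3405]
ee_rot: [-2.602, -1.76, 0.0]
force: [-0.1, -0.3, -0.2]
width: 0.544
gripper_force: 0.0
```

>>> send_rows(
  increments=[
    [5, [4.0, 0.7, 0], [0, 0, -0.14]],
    [5, [3.9, 1.3, 0], [0, 0, -0.14]],
    [5, [3.6, 1.8, 0], [0, 0, -0.13]],
    [5, [3.4, 2.3, 0], [0, 0, -0.14]],
    [5, [0, 0, 0], [0, 0, 0]],
  ],
)

```text
clock: 1.6
position: [0.4429, -0.195, 0.3408]
ee_rot: [-2.017, -2.408, -0.004]
force: [0.8, -0.7, -0.2]
width: 0.541
gripper_force: 0.0
```

```bash
python3 - <<'E'
from h import *
st()
plan([([*sw(-.24,0,.2)[:2],.2],ori(.6))],5)
E
```

```text
t 1.6 tcp [ 0.4429 -0.195   0.3408] st [-0.066  -0.0861  0.3408] z [ 0.001  0.002 -1.   ] y [0.985 0.175 0.002] j [ 0.72  0.16 -0.48  1.69  0.07  1.31  0.4 ] F [ 0.8 -0.7 -0.2] w 4.97 0.0
[[5,[2.9,1.5,2.4],[0.0,-0.1,0.0]],[5,[3.1,1.4,2.0],[0.0,-0.1,0.0]],[5,[3.3,1.5,1.8],[0.0,-0.1,0.01]],[5,[3.4,1.4,1.4],[0.0,-0.1,0.0]],[5,[3.6,1.5,1.0],[0.0,-0.1,0.0]]]
[[5,[3.7,1.4,0.7],[0.01,-0.1,0.0]]]
6 rows; end [ 0.4994 -0.009   0.1997]
```

>>> send_rows(
  increments=[
    [5, [2.9, 1.5, 2.4], [0, -0.1, 0]],
    [5, [3.1, 1.4, 2.0], [0, -0.1, 0]],
    [5, [3.3, 1.5, 1.8], [0, -0.1, 0.01]],
    [5, [3.4, 1.4, 1.4], [0, -0.1, 0]],
    [5, [3.6, 1.5, 1.0], [0, -0.1, 0]],
  ],
)

```text
clock: 2.1
position: [0.4876, -0.053, 0.2283]
ee_rot: [1.787, 2.077, -0.439]
force: [-0.2, -0.9, -0.9]
width: 0.541
gripper_force: 0.0
```

>>> send_rows(
  increments=[
    [5, [3.7, 1.4, 0.7], [0.01, -0.1, 0]],
    [5, [0, 0, 0], [0, 0, 0]],
  ],
)

```text
clock: 2.3
position: [0.4958, -0.0124, 0.1989]
ee_rot: [1.72, 2.034, -0.531]
force: [0.1, -0.9, 0.3]
width: 0.543
gripper_force: 0.0
```

```bash
python3 - <<'E'
from h import *
st()
p=arm.camera_params("wrist");im=arm.get_image("wrist")[:,:,::-1].copy();cv2.imwrite("pics/w1.png",im);np.savez("w1.npz",**p)
for n,X in dict(tab=sw(-.118,0,.06),rl=sw(-.26,.065,.012),rr=sw(-.26,-.065,.012),fl=sw(-.127,.04,.02),fr=sw(-.127,-.04,.02)).items():print(n,proj(p,X).round(1))
E
```

```text
t 2.3 tcp [ 0.4958 -0.0124  0.1989] st [-0.2376 -0.0043  0.1989] z [ 0.073 -0.541 -0.838] y [ 0.987  0.161 -0.018] j [-0.02  0.41 -0.61  1.93  0.77  1.29 -0.84] F [ 0.1 -0.9  0.3] w 4.99 0.0
tab [319.6 238.3]
rl [420.4  50.2]
rr [226.1  48.6]
fl [364.1 198.4]
fr [276.  197.3]
```

View pics/w1.png

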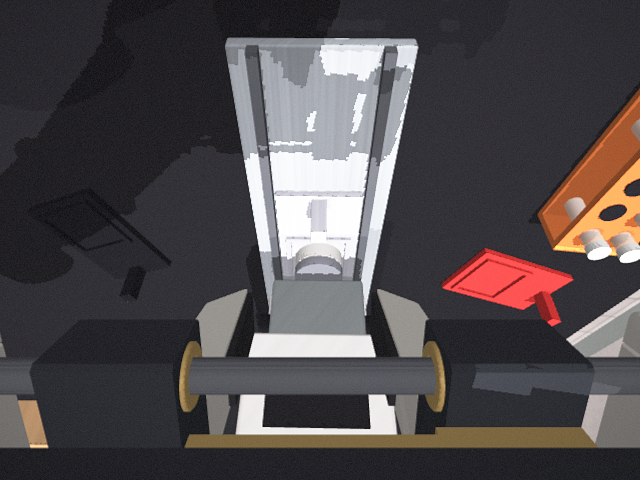

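The wrist view shows the tab bar at (318,200–235), with the plate's front edge at row 193 and the used pot at (318,258). It agrees with the projection to within about 5 px.

```bash
python3 - <<'E'
from h import *
R=ori(.75);t=sw(-.118,0,.048)+.019*R[:,2]
plan([(t-.09*R[:,2],R),(t,R,.03)],5)
E
```

```text
[[5,[0.0,0.2,4.0],[-0.01,-0.06,0.0]],[5,[0.2,0.2,4.1],[0.0,-0.06,0.0]],[5,[0.4,0.2,4.0],[-0.01,-0.05,0.01]],[5,[0.0,0.0,2.3],[0.0,0.0,0.0]],[5,[0.0,0.0,2.2],[0.0,0.0,0.0]]]
[[5,[0.0,0.0,2.3],[0.0,0.0,0.0]],[5,[0.0,0.0,2.2],[0.0,0.0,0.0]]]
7 rows; end [ 0.5215 -0.1424  0.0342]
```

>>> send_rows(
  increments=[
    [5, [0, 0.2, 4.0], [-0.01, -0.06, 0]],
    [5, [0.2, 0.2, 4.1], [0, -0.06, 0]],
    [5, [0.4, 0.2, 4.0], [-0.01, -0.05, 0.01]],
    [5, [0, 0, 0], [0, 0, 0]],
  ],
)

```text
clock: 2.75
position: [0.5091, -0.0918, 0.1011]
ee_rot: [1.63, 1.888, -0.639]
force: [-1.1, 0.4, 0.6]
width: 0.547
gripper_force: 0.0
```

```bash
python3 - <<'E'
from h import *
st()
R=ori(.75);t=sw(-.118,0,.048)+.019*R[:,2]
plan([(t,R,.03)],5)
cv2.imwrite("pics/w2.png",arm.get_image("wrist")[:,:,::-1])
E
```

```text
t 2.75 tcp [ 0.5091 -0.0918  0.1011] st [-0.1571 -0.004   0.1011] z [ 0.104 -0.675 -0.73 ] y [0.989 0.147 0.004] j [-0.08  0.6  -0.48  2.07  1.05  1.21 -1.13] F [-1.1  0.4  0.6] w 5.02 0.0
[[5,[0.3,0.1,2.8],[0.0,0.0,0.0]],[5,[0.2,0.2,2.8],[0.0,0.0,-0.01]],[5,[0.3,0.1,2.8],[-0.01,0.0,0.0]]]
3 rows; end [ 0.5209 -0.1422  0.0343]
```

View pics/w2.png

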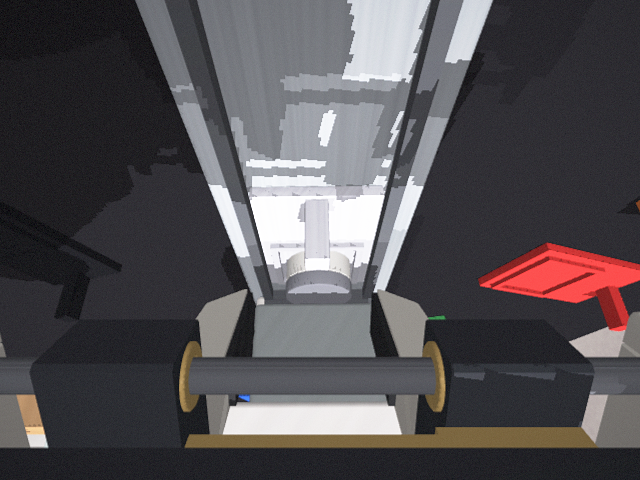

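The tab is at (317,200–250), centred between the fingers, so I'll advance and grip.

>>> send_rows(
  increments=[
    [5, [0.3, 0.1, 2.8], [0, 0, 0]],
    [5, [0.2, 0.2, 2.8], [0, 0, -0.01]],
    [5, [0.3, 0.1, 2.8], [-0.01, 0, 0]],
    [5, [0, 0, 0], [0, 0, 0]],
  ],
)

```text
clock: 3.2
position: [0.524, -0.1401, 0.0379]
ee_rot: [1.618, 1.895, -0.624]
force: [-0.8, 0.6, -0.8]
width: 0.545
gripper_force: 0.0
```

>>> send_rows(
  increments=[
    [0, [0, 0, 0], [0, 0, 0]],
    [0, [0, 0, 0], [0, 0, 0]],
    [0, [0, 0, 0], [0, 0, 0]],
    [0, [0, 0, 0], [0, 0, 0]],
    [0, [0, 0, 0], [0, 0, 0]],
  ],
  force=25,
)

```text
clock: 3.7
position: [0.5219, -0.1378, 0.0376]
ee_rot: [1.615, 1.898, -0.626]
force: [-19.6, 3.7, 12.9]
width: 0.161
gripper_force: 9.3
```

```bash
python3 - <<'E'
from h import *
st()
o=arm.observe();R=Ro.from_rotvec(o["ee_rot"]).as_matrix();s=ws(o["position"])
plan([(sw(s[0]-.116,s[1],s[2]),R,.015)],0)
E
```

```text
t 3.7 tcp [ 0.5219 -0.1378  0.0376] st [-0.1097  0.0012  0.0376] z [ 0.118 -0.672 -0.731] y [0.987 0.163 0.009] j [-0.03  0.7  -0.41  2.11  1.22  1.1  -1.22] F [-19.6   3.7  12.9] w 1.48 9.3
[[0,[1.1,0.0,-1.0],[0.0,0.0,0.0]],[0,[1.0,0.0,-1.0],[0.0,0.0,0.0]],[0,[1.1,0.0,-1.0],[0.0,0.0,0.0]],[0,[1.0,0.0,-1.0],[0.0,0.0,0.0]],[0,[1.1,0.0,-0.9],[0.0,0.0,0.0]]]
[[0,[1.1,0.0,-1.0],[0.0,0.0,0.0]],[0,[1.0,0.0,-1.0],[0.0,0.0,0.0]],[0,[1.1,0.0,-1.0],[0.0,0.0,0.0]]]
8 rows; end [ 0.5029 -0.0233  0.0375]
```

>>> send_rows(
  increments=[
    [0, [0, -0.3, 0], [0, 0, 0]],
    [0, [1.1, 0, -1.0], [0, 0, 0]],
    [0, [1.0, 0, -1.0], [0, 0, 0]],
    [0, [1.1, 0, -1.0], [0, 0, 0]],
    [0, [1.0, 0, -1.0], [0, 0, 0]],
  ],
)

```text
clock: 4.2
position: [0.5116, -0.0794, 0.0378]
ee_rot: [1.613, 1.898, -0.621]
force: [0.6, -2.4, -0.5]
width: 0.151
gripper_force: 25.0
```

>>> send_rows(
  increments=[
    [0, [1.1, 0, -0.9], [0, 0, 0]],
    [0, [1.1, 0, -1.0], [0, 0, 0]],
    [0, [1.0, 0, -1.0], [0, 0, 0]],
    [0, [1.1, 0, -1.0], [0, 0, 0]],
    [0, [0, 0, 0], [0, 0, 0]],
  ],
)

```text
clock: 4.7
position: [0.5019, -0.0203, 0.0375]
ee_rot: [1.611, 1.9, -0.62]
force: [-7.1, 5.0, 15.7]
width: 0.153
gripper_force: 25.1
```

```bash
python3 - <<'E'
from h import *
st()
t=arm.get_image("top")[190:290,300:500,::-1];cv2.imwrite("pics/t2.png",cv2.resize(t,None,fx=4,fy=4,interpolation=cv2.INTER_CUBIC))
E
```

```text
t 4.7 tcp [ 0.5019 -0.0203  0.0375] st [-0.2288  0.0005  0.0375] z [ 0.123 -0.669 -0.732] y [0.986 0.168 0.012] j [-0.21  0.73 -0.49  2.06  1.08  1.22 -1.31] F [-7.1  5.  15.7] w 1.4 25.1
```

View pics/t2.png

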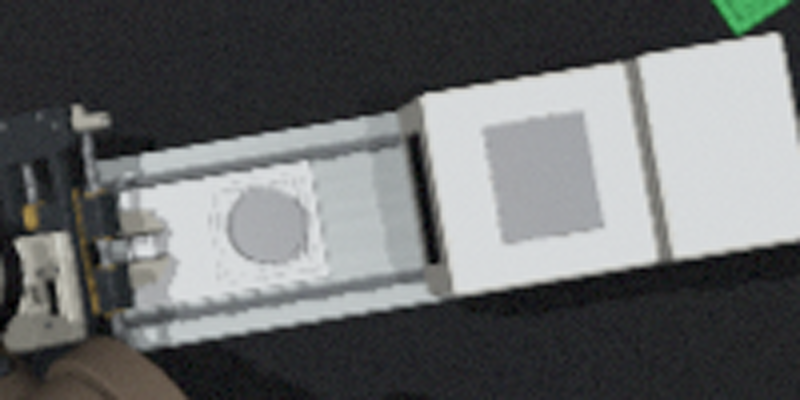

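The carrier is drawn out. The used pot's lid is at crop (268,224), clear of the hood, whose front face is at about crop x=430.

```bash
python3 - <<'E'
from h import *
T=arm.camera_params("top")
u=(300+268/4-.375,190+224/4-.375);w=at(T,u,.048);print("pot",w,ws(w))
for c in [(314,163),(328,272)]:
    v=at(T,(300+c[0]/4-.375,190+c[1]/4-.375),.02);print(ws(v))
o=arm.observe();R=Ro.from_rotvec(o["ee_rot"]).as_matrix();p=o["position"]
q=plan([(p-.08*R[:,2],R)],4)
plan([([*w[:2],.12],ori(0)),],7.5,start=q)
E
```

```text
pot [ 0.51724024 -0.09535128  0.048     ] [-0.15229993  0.00347063  0.048     ]
[-0.11231708  0.03938585  0.02      ]
[-0.11535676 -0.0340789   0.02      ]
[[4,[0.0,0.0,-4.0],[0.0,0.0,0.0]],[4,[0.0,0.0,-4.0],[0.0,0.0,0.0]]]
2 rows; end [0.492  0.0332 0.0962]
[[7.5,[-1.9,0.1,1.2],[0.0,0.12,0.0]],[7.5,[-2.0,0.0,1.0],[0.0,0.13,0.0]],[7.5,[-2.1,0.1,0.7],[0.01,0.12,0.0]],[7.5,[-2.1,0.0,0.4],[0.0,0.13,0.0]],[7.5,[-2.3,0.1,0.1],[0.0,0.12,0.0]]]
[[7.5,[-2.2,0.1,-0.1],[0.0,0.13,0.0]]]
6 rows; end [ 0.5176 -0.0955  0.1204]
```

>>> send_rows(
  increments=[
    [4, [0, 0, 0], [0, 0, 0]],
    [4, [0, 0, 0], [0, 0, 0]],
    [4, [0, 0, -4.0], [0, 0, 0]],
    [4, [0, 0, -4.0], [0, 0, 0]],
    [7.5, [-1.9, 0.1, 1.2], [0, 0.12, 0]],
  ],
)

```text
clock: 5.25
position: [0.498, 0.0256, 0.0999]
ee_rot: [1.666, 2.007, -0.516]
force: [1.4, 1.8, -0.1]
width: 0.479
gripper_force: 0.0
```

>>> send_rows(
  increments=[
    [7.5, [-2.0, 0, 1.0], [0, 0.13, 0]],
    [7.5, [-2.1, 0.1, 0.7], [0.01, 0.12, 0]],
    [7.5, [-2.1, 0, 0.4], [0, 0.13, 0]],
    [7.5, [-2.3, 0.1, 0.1], [0, 0.12, 0]],
    [7.5, [-2.2, 0.1, -0.1], [0, 0.13, 0]],
  ],
)

```text
clock: 5.75
position: [0.518, -0.0951, 0.121]
ee_rot: [2.024, 2.386, -0.007]
force: [0.3, 0.5, -0.5]
width: 0.812
gripper_force: 0.0
```

>>> send_rows(
  increments=[
    [7.5, [0, 0, 0], [0, 0, 0]],
  ],
)

```text
clock: 5.85
position: [0.5172, -0.1071, 0.1193]
ee_rot: [2.048, 2.366, -0.015]
force: [-1.3, -0.5, -0.2]
width: 0.813
gripper_force: 0.0
```

```bash
python3 - <<'E'
from h import *
st()
p=arm.camera_params("wrist");im=arm.get_image("wrist")[:,:,::-1].copy()
for X in (sw(-.153,.0,.048),sw(-.153,.0035,.048)):
    u=proj(p,X);print(u)
cv2.imwrite("pics/w3.png",im);np.savez("w3.npz",**p)
E
```

```text
t 5.85 tcp [ 0.5172 -0.1071  0.1193] st [-0.1407  0.0015  0.1193] z [ 0.003 -0.015 -1.   ] y [0.99  0.144 0.001] j [ 0.65  0.51 -0.77  1.9   0.47  0.91 -0.2 ] F [-1.3 -0.5 -0.2] w 7.47 0.0
[308.32830472 235.2798402 ]
[314.36194997 235.17352786]
```

View pics/w3.png

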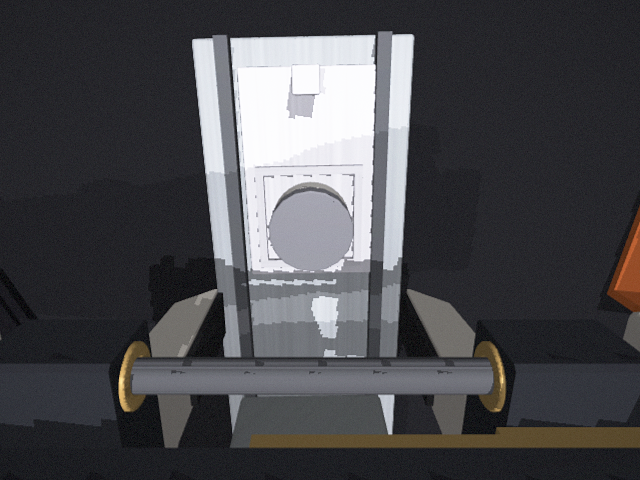

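The used pot's lid is centred at (311,230), with its pocket lip around it. The tab top is at (306,78).

```bash
python3 - <<'E'
from h import *
p=dict(np.load("w3.npz"));w=at(p,(311.5,230),.048);print(w,ws(w))
tb=at(p,(306,79),.06);print("tab",ws(tb))
w[:2]=(w[:2]+sw(-.1525,.002,0)[:2])/2;print(ws(w))
R=ori(0)
q=plan([([*w[:2],.07],R),([*w[:2],.032],R,.02)],7.5)
E
```

```text
[ 0.51506074 -0.09177631  0.048     ] [-0.15618088  0.00189937  0.048     ]
tab [-0.23715161  0.00074251  0.06      ]
[-0.15434044  0.00194969  0.048     ]
[[7.5,[0.5,0.0,2.5],[0.0,0.01,-0.01]],[7.5,[0.4,0.0,2.4],[0.0,0.01,0.0]],[7.5,[0.0,0.0,1.9],[0.0,0.0,0.0]],[7.5,[0.0,0.0,1.9],[0.0,0.0,0.0]]]
4 rows; end [ 0.5155 -0.0936  0.0321]
```

>>> send_rows(
  increments=[
    [7.5, [0.5, 0, 2.5], [0, 0.01, -0.01]],
    [7.5, [0.4, 0, 2.4], [0, 0.01, 0]],
    [7.5, [0, 0, 0], [0, 0, 0]],
  ],
)

```text
clock: 6.2
position: [0.5134, -0.0851, 0.068]
ee_rot: [-2.015, -2.401, -0.001]
force: [0.2, -0.0, 0.8]
width: 0.817
gripper_force: 0.0
```

```bash
python3 - <<'E'
from h import *
st()
plan([([*sw(-.1543,.002,0)[:2],.032],ori(0),.02)],7.5)
E
```

```text
t 6.2 tcp [ 0.5134 -0.0851  0.068 ] st [-0.163   0.0013  0.068 ] z [-0.005  0.005 -1.   ] y [ 0.985  0.174 -0.004] j [ 0.6   0.58 -0.74  1.95  0.52  0.82 -0.26] F [ 0.2 -0.   0.8] w 7.5 0.0
[[7.5,[-0.4,0.0,1.8],[0.0,0.0,0.01]],[7.5,[-0.5,0.1,1.8],[0.0,-0.01,0.0]]]
2 rows; end [ 0.5157 -0.0936  0.0319]
```

>>> send_rows(
  increments=[
    [7.5, [-0.4, 0, 1.8], [0, 0, 0.01]],
    [7.5, [-0.5, 0.1, 1.8], [0, -0.01, 0]],
    [7.5, [0, 0, 0], [0, 0, 0]],
    [7.5, [0, 0, 0], [0, 0, 0]],
  ],
)

```text
clock: 6.6
position: [0.5182, -0.0943, 0.0352]
ee_rot: [2.029, 2.392, -0.006]
force: [-0.1, -1.3, -0.2]
width: 0.819
gripper_force: 0.0
```

>>> send_rows(
  increments=[
    [4.2, [0, 0, 0], [0, 0, 0]],
    [4.2, [0, 0, 0], [0, 0, 0]],
    [4.2, [0, 0, 0], [0, 0, 0]],
    [4.2, [0, 0, 0], [0, 0, 0]],
    [4.2, [0, 0, 0], [0, 0, 0]],
  ],
  force=12,
)

```text
clock: 7.1
position: [0.518, -0.0958, 0.0347]
ee_rot: [2.031, 2.389, -0.006]
force: [-1.0, -0.4, 6.4]
width: 0.54
gripper_force: 12.0
```

```bash
python3 - <<'E'
from h import *
st()
o=arm.observe();p=o["position"]
R=ori(0)
T=[.603,.275]
q=plan([([p[0],p[1],.10],R),([.56,.12,.16],R),([*T,.10],ori(0,-1.57)),([*T,.040],ori(0,-1.57))],4.2)
E
```

```text
t 7.1 tcp [ 0.518  -0.0958  0.0347] st [-0.1518  0.0041  0.0347] z [ 0.002 -0.006 -1.   ] y [0.987 0.161 0.001] j [ 0.57  0.63 -0.69  1.97  0.58  0.75 -0.3 ] F [-1.  -0.4  6.4] w 4.95 12.0
[[4.2,[0.0,0.0,-3.3],[0.0,0.0,0.0]],[4.2,[0.0,0.0,-3.2],[0.0,0.01,0.0]],[4.2,[3.4,1.3,-1.0],[0.0,0.0,0.0]],[4.2,[3.5,1.2,-1.0],[0.0,0.0,0.0]],[4.2,[3.4,1.3,-1.0],[0.0,0.0,0.0]]]
[[4.2,[3.4,1.3,-1.0],[0.0,0.0,0.0]],[4.2,[3.5,1.3,-1.0],[0.0,0.0,0.0]],[4.2,[3.4,1.2,-1.0],[0.0,0.0,0.0]],[4.2,[3.6,1.7,1.5],[0.0,0.0,0.04]],[4.2,[3.8,1.5,1.6],[0.0,0.0,0.04]]]
[[4.2,[3.7,1.4,1.5],[0.0,0.0,0.04]],[4.2,[3.8,1.3,1.5],[0.0,0.0,0.04]],[4.2,[0.0,0.0,3.0],[0.0,0.0,0.0]],[4.2,[0.0,0.0,3.0],[0.0,0.0,0.0]]]
14 rows; end [0.6033 0.2747 0.04  ]
```

>>> send_rows(
  increments=[
    [4.2, [0, 0, -3.3], [0, 0, 0]],
    [4.2, [0, 0, -3.2], [0, 0.01, 0]],
    [4.2, [3.4, 1.3, -1.0], [0, 0, 0]],
    [4.2, [3.5, 1.2, -1.0], [0, 0, 0]],
    [4.2, [3.4, 1.3, -1.0], [0, 0, 0]],
  ],
)

```text
clock: 7.6
position: [0.5387, 0.0132, 0.1303]
ee_rot: [-2.035, -2.39, -0.004]
force: [0.9, 0.7, -0.4]
width: 0.539
gripper_force: 12.0
```

>>> send_rows(
  increments=[
    [4.2, [3.4, 1.3, -1.0], [0, 0, 0]],
    [4.2, [3.5, 1.3, -1.0], [0, 0, 0]],
    [4.2, [3.4, 1.2, -1.0], [0, 0, 0]],
    [4.2, [3.6, 1.7, 1.5], [0, 0, 0.04]],
    [4.2, [3.8, 1.5, 1.6], [0, 0, 0.04]],
  ],
)

```text
clock: 8.1
position: [0.5818, 0.1992, 0.1297]
ee_rot: [-2.131, -2.307, -0.006]
force: [1.1, -0.3, -0.6]
width: 0.539
gripper_force: 12.0
```

>>> send_rows(
  increments=[
    [4.2, [3.7, 1.4, 1.5], [0, 0, 0.04]],
    [4.2, [3.8, 1.3, 1.5], [0, 0, 0.04]],
    [4.2, [0, 0, 3.0], [0, 0, 0]],
    [4.2, [0, 0, 3.0], [0, 0, 0]],
    [4.2, [0, 0, 0], [0, 0, 0]],
  ],
)

```text
clock: 8.6
position: [0.6005, 0.2731, 0.0352]
ee_rot: [-2.215, -2.221, 0.008]
force: [0.0, -2.2, -0.7]
width: 0.542
gripper_force: 12.0
```

>>> send_rows(
  increments=[
    [4.2, [0, 0, 0], [0, 0, 0]],
  ],
)

```text
clock: 8.7
position: [0.6029, 0.2746, 0.0397]
ee_rot: [-2.217, -2.221, -0.002]
force: [1.1, 0.4, -0.1]
width: 0.54
gripper_force: 12.0
```

```bash
python3 - <<'E'
from h import *
st()
t=arm.get_image("top");p=arm.camera_params("top")
a=cv2.resize(t[170:260,150:290,::-1],None,fx=4,fy=4,interpolation=cv2.INTER_CUBIC)
b=cv2.resize(t[200:290,310:430,::-1],None,fx=3,fy=3,interpolation=cv2.INTER_CUBIC)
o=np.zeros((600,800,3),np.uint8);o[:360,:560]=a;w=cv2.resize(arm.get_image("wrist")[:,:,::-1],(320,240));o[360:600,:320]=w;o[360:600,400:760]=b[:240]
cv2.imwrite("pics/c4.png",o)
E
```

```text
t 8.7 tcp [0.6029 0.2746 0.0397] st [-0.5035  0.148   0.0397] z [-0.002  0.003 -1.   ] y [ 1.     0.002 -0.001] j [-0.11  0.78 -0.64  1.61  0.55  0.94 -0.94] F [ 1.1  0.4 -0.1] w 4.96 12.0
```

View pics/c4.png

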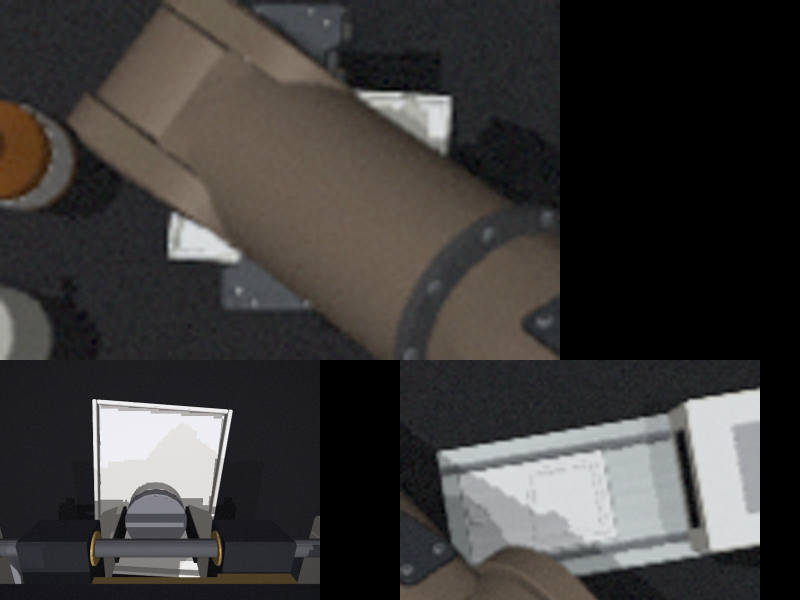

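Bottom left, the pot hangs above the middle of the tray: the tray spans columns 95–230 and the pot is at about 155. I'll lower it and release, and zoom the earlier wrist picture to locate the pocket's lip.

>>> send_rows(
  increments=[
    [4.2, [0, 0, 1.0], [0, 0, 0]],
    [4.2, [0, 0, 1.0], [0, 0, 0]],
    [4.2, [0, 0, 0], [0, 0, 0]],
    [4.2, [0, 0, 0], [0, 0, 0]],
  ],
)

```text
clock: 9.2
position: [0.6029, 0.2747, 0.0194]
ee_rot: [-2.217, -2.221, -0.002]
force: [0.1, -0.6, 0.7]
width: 0.536
gripper_force: 12.0
```

>>> send_rows(
  increments=[
    [6.6, [0, 0, 0], [0, 0, 0]],
    [6.6, [0, 0, 0], [0, 0, 0]],
    [6.6, [0, 0, 0], [0, 0, 0]],
    [6.6, [0, 0, -2.0], [0, 0, 0]],
    [6.6, [0, 0, -4.0], [0, 0, 0]],
  ],
)

```text
clock: 9.7
position: [0.6013, 0.2732, 0.0773]
ee_rot: [-2.216, -2.221, 0.005]
force: [0.6, -0.5, 0.0]
width: 0.721
gripper_force: 0.0
```

```bash
python3 - <<'E'
from h import *
st()
im=cv2.imread("pics/w3.png")[150:290,220:400]
g=cv2.createCLAHE(4,(4,4)).apply(cv2.cvtColor(im,cv2.COLOR_BGR2GRAY))
cv2.imwrite("pics/w3z.png",cv2.resize(g,None,fx=4,fy=4,interpolation=cv2.INTER_CUBIC))
plan([([.603,.275,.16],ori(0,-1.57)),([.43,.196,.12],ori(0,-1.5))],7.5)
E
```

```text
t 9.7 tcp [0.6013 0.2732 0.0773] st [-0.5024  0.1462  0.0773] z [-0.006  0.001 -1.   ] y [ 1.     0.002 -0.006] j [-0.09  0.74 -0.67  1.59  0.51  1.   -0.92] F [ 0.6 -0.5  0. ] w 6.61 0.0
[[7.5,[0.1,0.1,-4.1],[0.0,0.0,0.0]],[7.5,[0.1,0.0,-4.2],[-0.01,0.0,0.0]],[7.5,[-1.6,-3.5,0.8],[0.0,0.0,-0.01]],[7.5,[-1.5,-3.4,0.8],[0.0,0.0,-0.02]],[7.5,[-1.5,-3.5,0.8],[0.0,0.0,-0.01]]]
[[7.5,[-1.4,-3.6,0.8],[0.0,0.0,-0.02]],[7.5,[-1.4,-3.5,0.7],[0.0,0.0,-0.01]]]
7 rows; end [0.4302 0.1959 0.1205]
```

View pics/w3z.png

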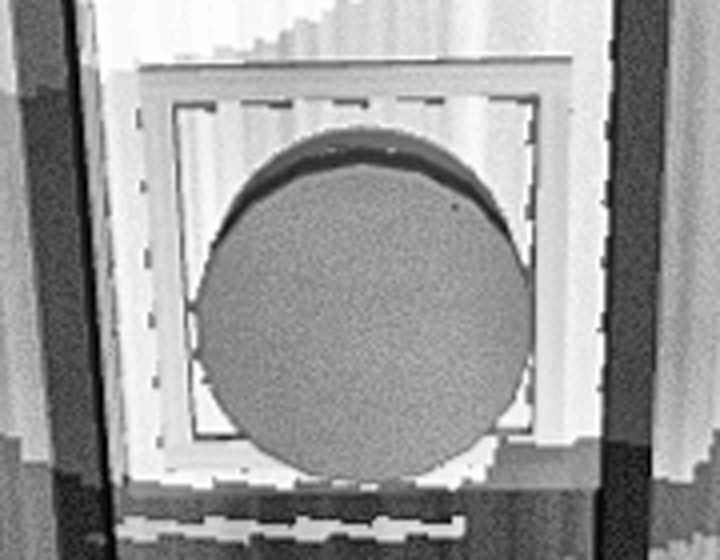

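The zoomed crop shows the lip's outer front corners at (140,66) and (572,58) and the inner corners at (177,102), (538,97), (195,437) and (533,433). The lid centre is at (365,325).

>>> send_rows(
  increments=[
    [7.5, [0.1, 0.1, -4.1], [0, 0, 0]],
    [7.5, [0.1, 0, -4.2], [-0.01, 0, 0]],
    [7.5, [-1.6, -3.5, 0.8], [0, 0, -0.01]],
    [7.5, [-1.5, -3.4, 0.8], [0, 0, -0.02]],
    [7.5, [-1.5, -3.5, 0.8], [0, 0, -0.01]],
  ],
)

```text
clock: 10.2
position: [0.5, 0.2285, 0.1376]
ee_rot: [2.17, 2.265, 0.016]
force: [0.3, 0.7, -0.5]
width: 0.817
gripper_force: 0.0
```

>>> send_rows(
  increments=[
    [7.5, [-1.4, -3.6, 0.8], [0, 0, -0.02]],
    [7.5, [-1.4, -3.5, 0.7], [0, 0, -0.01]],
    [7.5, [0, 0, 0], [0, 0, 0]],
    [7.5, [0, 0, 0], [0, 0, 0]],
    [7.5, [0, 0, 0], [0, 0, 0]],
  ],
)

```text
clock: 10.7
position: [0.4331, 0.1981, 0.1223]
ee_rot: [2.137, 2.296, 0.017]
force: [0.6, -0.1, 0.3]
width: 0.815
gripper_force: 0.0
```

```bash
python3 - <<'E'
from h import *
np.set_printoptions(precision=4,suppress=True)
p=dict(np.load("w3.npz"));k=lambda x,y:(220+x/4-.375,150+y/4-.375)
for n,c,z in [("oTL",(140,66),.024),("oTR",(572,58),.024),("iTL",(177,102),.024),("iTR",(538,97),.024),("iBL",(195,437),.02),("iBR",(533,433),.02),("lid",(365,325),.048)]:
    print(n,ws(at(p,k(*c),z)))
st()
P=arm.camera_params("wrist");im=arm.get_image("wrist")[:,:,::-1].copy();cv2.imwrite("pics/w5.png",im)
u=proj(P,[.4406,.196,.028]);print("pred",u)
g=cv2.cvtColor(im,cv2.COLOR_BGR2GRAY);x,y=u.astype(int);print(g[y-10:y+10,x-10:x+10].mean())
m=(cv2.GaussianBlur(g,(5,5),0)>70).astype(np.uint8)
n,l,s,c=cv2.connectedComponentsWithStats(m)
i=l[y,x];print("blob",s[i],c[i])
w=at(P,c[i],.028);print("fresh",w)
cl=cv2.HoughCircles(cv2.medianBlur(g,5),cv2.HOUGH_GRADIENT,1,50,param1=80,param2=20,minRadius=25,maxRadius=60)
if cl is not None:
    for q in cl[0][:5]:print(q,at(P,q[:2],.028))
E
```

```text
oTL [-0.1898 -0.032   0.024 ]
oTR [-0.1898  0.0335  0.024 ]
iTL [-0.1842 -0.0267  0.024 ]
iTR [-0.1839  0.0284  0.024 ]
iBL [-0.1276 -0.0273  0.02  ]
iBR [-0.1272  0.0288  0.02  ]
lid [-0.1557  0.0015  0.048 ]
t 10.7 tcp [0.4331 0.1981 0.1223] st [-0.4555 -0.032   0.1223] z [ 0.011  0.005 -1.   ] y [0.997 0.071 0.012] j [ 0.08  0.43 -0.8   2.02  0.42  0.85 -0.89] F [ 0.6 -0.1  0.3] w 7.48 0.0
pred [321.2803 248.5523]
134.2475
blob [ 282  200   77   80 4824] [319.6134 240.3769]
fresh [0.4391 0.2015 0.028 ]
[320.5 246.5  37.9] [0.44   0.1974 0.028 ]
[585.5 142.5  46.3] [0.5935 0.2739 0.028 ]
[163.5 387.5  46. ] [0.3353 0.0824 0.028 ]
[465.5 389.5  33.8] [0.5542 0.0945 0.028 ]
```

```bash
python3 - <<'E'
from h import *
from scipy.optimize import least_squares
P=arm.camera_params("wrist");im=cv2.imread("pics/w5.png")
g=cv2.GaussianBlur(cv2.cvtColor(im,cv2.COLOR_BGR2GRAY),(3,3),0)
print(g[190:290:3,320])
m=(g>85).astype(np.uint8);c=[k for k in cv2.findContours(m,0,1)[0] if cv2.pointPolygonTest(k,(320,245),False)>0][0][:,0].astype(float)
c=c[c[:,1]>235]
W=np.array([at(P,q,.028)[:2] for q in c])
r=least_squares(lambda v:np.hypot(*(W-v[:2]).T)-v[2],[.44,.198,.025]).x;print("lid",r)
R=ori(0,-1.5);st()
t=[r[0],r[1],.0147]
plan([(t[:2]+[.05],R),(t,R,.02)],7.5)
E
```

```text
[ 23  27  27  62 127 100  87 141 137 136 136 136 136 135 136 136 134 134
 136 134 134 134 133 133 133 134 133 133 133 135  58  14  27  29]
lid [0.43948518 0.19848269 0.02401005]
t 10.75 tcp [0.4332 0.1982 0.1222] st [-0.4556 -0.0319  0.1222] z [ 0.011  0.005 -1.   ] y [0.997 0.071 0.011] j [ 0.08  0.44 -0.8   2.01  0.42  0.85 -0.89] F [-0.9  0.5 -0.6] w 7.47 0.0
[[7.5,[0.0,0.3,3.6],[0.01,0.0,0.0]],[7.5,[0.0,0.3,3.6],[0.0,0.0,0.0]],[7.5,[0.0,0.0,1.8],[0.0,0.0,0.0]],[7.5,[-0.1,0.0,1.8],[0.0,0.0,0.0]]]
4 rows; end [0.4397 0.1981 0.0143]
```

>>> send_rows(
  increments=[
    [7.5, [0, 0.3, 3.6], [0.01, 0, 0]],
    [7.5, [0, 0.3, 3.6], [0, 0, 0]],
    [7.5, [0, 0, 1.8], [0, 0, 0]],
    [7.5, [0, 0, 1.8], [0, 0, 0]],
    [7.5, [0, 0, 0], [0, 0, 0]],
  ],
)

```text
clock: 11.25
position: [0.4377, 0.1982, 0.0118]
ee_rot: [-2.137, -2.297, 0.001]
force: [0.1, 0.2, -0.1]
width: 0.817
gripper_force: 0.0
```

>>> send_rows(
  increments=[
    [4.2, [0, 0, 0], [0, 0, 0]],
    [4.2, [0, 0, 0], [0, 0, 0]],
    [4.2, [0, 0, 0], [0, 0, 0]],
    [4.2, [0, 0, 0], [0, 0, 0]],
    [4.2, [0, 0, 0], [0, 0, 0]],
  ],
)

```text
clock: 11.75
position: [0.4388, 0.1984, 0.0145]
ee_rot: [-2.14, -2.298, -0.005]
force: [0.4, -0.8, 6.2]
width: 0.541
gripper_force: 12.0
```

```bash
python3 - <<'E'
from h import *
st()
o=arm.observe();p=o["position"];R=Ro.from_rotvec(o["ee_rot"]).as_matrix()
off=R.T@(np.array([.4395,.1985,0])-p);print("pot in tool",off[:2])
Q=ori(0);t=sw(-.156,.0015,0)-Q@[off[0],0,0];print("target",ws(t))
plan([([p[0],p[1],.11],R),([.51,.02,.13],Q),([*t[:2],.10],Q)],4.2)
E
```

```text
t 11.75 tcp [0.4388 0.1984 0.0145] st [-0.4548 -0.0264  0.0145] z [ 0.001  0.003 -1.   ] y [0.997 0.072 0.001] j [-0.05  0.6  -0.66  2.09  0.61  0.64 -1.05] F [ 0.4 -0.8  6.2] w 4.97 12.0
pot in tool [4.68322340e-05 7.17966335e-04]
target [-0.15595317  0.0015      0.        ]
[[4.2,[0.0,0.0,-3.2],[0.0,0.0,0.0]],[4.2,[0.0,0.0,-3.2],[0.0,0.0,0.0]],[4.2,[0.0,0.0,-3.2],[0.0,0.0,0.0]],[4.2,[-3.7,1.2,-0.4],[0.0,0.0,-0.02]],[4.2,[-3.6,1.1,-0.4],[0.0,0.0,-0.02]]]
[[4.2,[-3.7,1.0,-0.4],[0.0,0.0,-0.01]],[4.2,[-3.7,1.0,-0.4],[0.0,0.0,-0.02]],[4.2,[-3.8,0.9,-0.4],[0.0,0.0,-0.02]],[4.2,[-3.7,-0.5,1.0],[0.0,0.0,0.0]],[4.2,[-3.7,-0.4,1.0],[0.0,0.0,0.0]]]
[[4.2,[-3.7,-0.5,1.0],[0.0,0.0,0.0]]]
11 rows; end [ 0.5143 -0.0922  0.0996]
```

>>> send_rows(
  increments=[
    [4.2, [0, 0, -3.2], [0, 0, 0]],
    [4.2, [0, 0, -3.2], [0, 0, 0]],
    [4.2, [0, 0, -3.2], [0, 0, 0]],
    [4.2, [-3.7, 1.2, -0.4], [0, 0, -0.02]],
    [4.2, [-3.6, 1.1, -0.4], [0, 0, -0.02]],
  ],
)

```text
clock: 12.25
position: [0.4677, 0.1269, 0.119]
ee_rot: [-2.089, -2.345, -0.006]
force: [1.1, 0.1, -1.0]
width: 0.543
gripper_force: 12.0
```

>>> send_rows(
  increments=[
    [4.2, [-3.7, 1.0, -0.4], [0, 0, -0.01]],
    [4.2, [-3.7, 1.0, -0.4], [0, 0, -0.02]],
    [4.2, [-3.8, 0.9, -0.4], [0, 0, -0.02]],
    [4.2, [-3.7, -0.5, 1.0], [0, 0, 0]],
    [4.2, [-3.7, -0.4, 1.0], [0, 0, 0]],
  ],
)

```text
clock: 12.75
position: [0.5131, -0.0568, 0.1091]
ee_rot: [-2.034, -2.392, -0.004]
force: [0.7, -0.3, -0.7]
width: 0.54
gripper_force: 12.0
```

>>> send_rows(
  increments=[
    [4.2, [-3.7, -0.5, 1.0], [0, 0, 0]],
    [4.2, [0, 0, 0], [0, 0, 0]],
    [4.2, [0, 0, 0], [0, 0, 0]],
  ],
)

```text
clock: 13.05
position: [0.5133, -0.0933, 0.0985]
ee_rot: [-2.036, -2.389, -0.003]
force: [0.6, 0.8, -0.5]
width: 0.544
gripper_force: 12.0
```

```bash
python3 - <<'E'
from h import *
st()
plan([([*sw(-.156,.0015,0)[:2],.045],ori(0),.03)],4.2)
E
```

```text
t 13.05 tcp [ 0.5133 -0.0933  0.0985] st [-0.155  -0.      0.0985] z [-0.001  0.003 -1.   ] y [ 0.987  0.159 -0.001] j [ 0.64  0.54 -0.76  1.92  0.48  0.87 -0.22] F [ 0.6  0.8 -0.5] w 5.0 12.0
[[4.2,[0.0,0.1,2.7],[0.0,0.0,0.0]],[4.2,[0.1,0.1,2.7],[0.0,0.0,0.0]]]
2 rows; end [ 0.5151 -0.0918  0.0445]
```

>>> send_rows(
  increments=[
    [4.2, [0, 0.1, 2.7], [0, 0, 0]],
    [4.2, [0.1, 0.1, 2.5], [0, 0, 0]],
    [4.2, [0, 0, 0], [0, 0, 0]],
    [4.2, [0, 0, 0], [0, 0, 0]],
  ],
)

```text
clock: 13.45
position: [0.5157, -0.0895, 0.0475]
ee_rot: [-2.03, -2.394, -0.004]
force: [0.8, -0.7, -0.1]
width: 0.539
gripper_force: 12.0
```

```bash
python3 - <<'E'
from h import *
st()
plan([([*sw(-.156,.0015,0)[:2],.035],ori(0),.006)],4.2)
E
```

```text
t 13.45 tcp [ 0.5157 -0.0895  0.0475] st [-0.1584  0.0029  0.0475] z [-0.001  0.004 -1.   ] y [ 0.987  0.163 -0.   ] j [ 0.58  0.61 -0.71  1.96  0.56  0.77 -0.28] F [ 0.8 -0.7 -0.1] w 4.95 12.0
[[4.2,[-0.1,0.0,0.4],[0.0,0.0,0.0]],[4.2,[-0.1,-0.1,0.4],[0.0,0.0,0.0]],[4.2,[0.0,0.0,0.4],[0.0,0.0,0.0]]]
3 rows; end [ 0.515  -0.0916  0.0355]
```

>>> send_rows(
  increments=[
    [4.2, [-0.1, 0, 0.4], [0, 0, 0]],
    [4.2, [-0.1, -0.1, 0.4], [0, 0, 0]],
    [4.2, [0, 0, 0.4], [0, 0, 0]],
    [4.2, [0, 0, 0], [0, 0, 0]],
    [4.2, [0, 0, 0], [0, 0, 0]],
  ],
)

```text
clock: 13.95
position: [0.515, -0.093, 0.0349]
ee_rot: [-2.033, -2.392, -0.003]
force: [-0.2, -0.2, -1.8]
width: 0.535
gripper_force: 12.0
```

```bash
python3 - <<'E'
from h import *
st()
cv2.imwrite("pics/w6.png",arm.get_image("wrist")[:,:,::-1])
E
```

```text
t 13.95 tcp [ 0.515  -0.093   0.0349] st [-0.155   0.0016  0.0349] z [-0.     0.003 -1.   ] y [0.987 0.161 0.   ] j [ 0.58  0.62 -0.69  1.97  0.58  0.75 -0.3 ] F [-0.2 -0.2 -1.8] w 4.91 12.0
```

>>> send_rows(
  increments=[
    [7, [0, 0, 0], [0, 0, 0]],
    [7, [0, 0, 0], [0, 0, 0]],
    [7, [0, 0, 0], [0, 0, 0]],
    [7, [0, 0, -2.0], [0, 0, 0]],
    [7, [0, 0, -3.5], [0, 0, 0]],
  ],
)

```text
clock: 14.5
position: [0.5134, -0.0931, 0.0888]
ee_rot: [-2.03, -2.39, -0.0]
force: [0.8, -0.9, -0.1]
width: 0.763
gripper_force: 0.0
```

>>> send_rows(
  increments=[
    [7, [0, 0, -3.0], [0, 0, 0]],
    [7, [0, 0, 0], [0, 0, 0]],
    [7, [0, 0, 0], [0, 0, 0]],
  ],
)

```text
clock: 14.8
position: [0.5153, -0.0935, 0.1204]
ee_rot: [-2.035, -2.393, -0.004]
force: [-0.3, 0.3, -0.5]
width: 0.763
gripper_force: 0.0
```

```bash
python3 - <<'E'
from h import *
st()
p=arm.camera_params("wrist");im=arm.get_image("wrist")[:,:,::-1].copy();np.savez("w7.npz",**p)
u=proj(p,sw(-.156,.0015,.035)).astype(int);print(u)
a=cv2.resize(im[u[1]-70:u[1]+70,u[0]-100:u[0]+100],None,fx=4,fy=4,interpolation=cv2.INTER_CUBIC)
cv2.imwrite("pics/w7.png",a)
E
```

```text
t 14.8 tcp [ 0.5153 -0.0935  0.1204] st [-0.1545  0.0019  0.1204] z [ 0.001  0.002 -1.   ] y [0.987 0.161 0.001] j [ 0.65  0.51 -0.78  1.9   0.45  0.91 -0.19] F [-0.3  0.3 -0.5] w 7.0 0.0
[310 246]
```

View pics/w7.png

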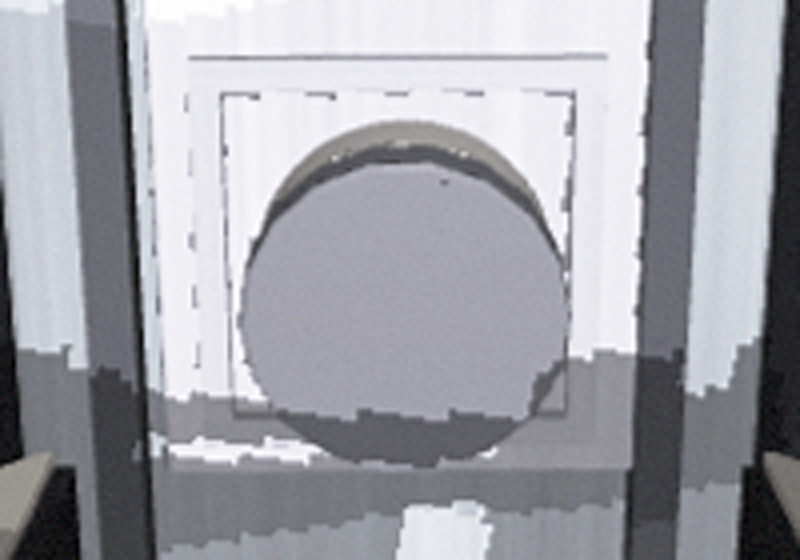

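The fresh pot sits inside the pocket's lip, with its lid at (405,310) in the crop. Next I'll re-grip the tab.

```bash
python3 - <<'E'
from h import *
R=ori(.75);t=sw(-.230,0.0005,.0375)
q=plan([(sw(-.20,.001,.14),ori(.25)),(t-.08*R[:,2],R)],4)
E
```

```text
[[4,[2.3,0.0,-1.0],[0.0,-0.13,0.0]],[4,[2.1,0.0,-1.3],[0.0,-0.12,0.0]],[4,[2.3,0.0,0.5],[0.0,-0.13,0.0]],[4,[2.4,0.0,0.3],[0.0,-0.12,0.0]],[4,[2.4,-0.1,-0.1],[0.0,-0.13,0.0]]]
[[4,[2.3,0.0,-0.3],[0.0,-0.12,0.0]]]
6 rows; end [0.4928 0.0344 0.096 ]
```

>>> send_rows(
  increments=[
    [4, [2.3, 0, -1.0], [0, -0.13, 0]],
    [4, [2.1, 0, -1.3], [0, -0.12, 0]],
    [4, [2.3, 0, 0.5], [0, -0.13, 0]],
    [4, [2.4, 0, 0.3], [0, -0.12, 0]],
    [4, [2.4, -0.1, -0.1], [0, -0.13, 0]],
  ],
)

```text
clock: 15.35
position: [0.4967, 0.012, 0.109]
ee_rot: [1.699, 1.997, -0.538]
force: [0.4, -0.1, -2.3]
width: 0.442
gripper_force: 0.0
```

>>> send_rows(
  increments=[
    [4, [2.3, 0, -0.3], [0, -0.12, 0]],
    [4, [0, 0, 0], [0, 0, 0]],
    [4, [0, 0, 0], [0, 0, 0]],
  ],
)

```text
clock: 15.65
position: [0.492, 0.0339, 0.0964]
ee_rot: [1.624, 1.925, -0.627]
force: [-0.4, -0.2, 0.0]
width: 0.437
gripper_force: 0.0
```

```bash
python3 - <<'E'
from h import *
st()
plan([(sw(-.230,0.0005,.0375),ori(.75),.03)],4)
E
```

```text
t 15.65 tcp [0.492  0.0339 0.0964] st [-0.2839 -0.0005  0.0964] z [ 0.105 -0.657 -0.746] y [ 0.986  0.165 -0.007] j [-0.26  0.65 -0.55  1.98  0.92  1.32 -1.21] F [-0.4 -0.2  0. ] w 4.02 0.0
[[4,[0.0,0.0,2.7],[0.0,-0.01,0.0]],[4,[0.0,0.1,2.6],[0.0,0.0,0.0]],[4,[-0.1,0.0,2.7],[0.0,-0.01,0.01]]]
3 rows; end [ 0.5016 -0.0197  0.0377]
```

>>> send_rows(
  increments=[
    [4, [0, 0, 2.7], [0, -0.01, 0]],
    [4, [0, 0.1, 2.6], [0, 0, 0]],
    [4, [-0.1, 0, 2.7], [0, -0.01, 0.01]],
    [4, [0, 0, 0], [0, 0, 0]],
  ],
)

```text
clock: 16.05
position: [0.5011, -0.0272, 0.0388]
ee_rot: [1.632, 1.89, -0.643]
force: [-0.2, -1.3, -0.3]
width: 0.434
gripper_force: 0.0
```

>>> send_rows(
  increments=[
    [0, [0, 0, 0], [0, 0, 0]],
    [0, [0, 0, 0], [0, 0, 0]],
    [0, [0, 0, 0], [0, 0, 0]],
    [0, [0, 0, 0], [0, 0, 0]],
    [0, [0, 0, 0], [0, 0, 0]],
  ],
  force=25,
)

```text
clock: 16.55
position: [0.502, -0.0209, 0.0404]
ee_rot: [1.626, 1.896, -0.634]
force: [-5.1, 2.1, 7.3]
width: 0.15
gripper_force: 25.0
```

```bash
python3 - <<'E'
from h import *
st()
o=arm.observe();R=Ro.from_rotvec(o["ee_rot"]).as_matrix();s=ws(o["position"])
plan([(sw(s[0]+.14,.0005,.0375),R,.012)],0)
E
```

```text
t 16.55 tcp [ 0.502  -0.0209  0.0404] st [-0.2283  0.0005  0.0404] z [ 0.107 -0.672 -0.733] y [0.988 0.153 0.003] j [-0.21  0.73 -0.48  2.04  1.05  1.22 -1.29] F [-5.1  2.1  7.3] w 1.38 25.0
[[0,[-0.8,0.0,0.8],[0.0,0.0,0.0]],[0,[-0.9,0.0,0.8],[0.0,0.0,0.0]],[0,[-0.8,0.0,0.8],[0.0,0.0,0.0]],[0,[-0.9,0.0,0.8],[0.0,0.0,0.0]],[0,[-0.8,0.1,0.9],[0.0,0.0,0.0]]]
[[0,[-0.8,0.0,0.8],[0.0,0.0,0.0]],[0,[-0.9,0.0,0.8],[0.0,0.0,0.0]],[0,[-0.8,0.0,0.8],[0.0,0.0,0.0]],[0,[-0.9,0.0,0.8],[0.0,0.0,0.0]],[0,[-0.8,0.0,0.8],[0.0,0.0,0.0]]]
[[0,[-0.8,0.0,0.8],[0.0,0.0,0.0]],[0,[-0.9,0.0,0.8],[0.0,0.0,0.0]]]
12 rows; end [ 0.5245 -0.1591  0.038 ]
```

>>> send_rows(
  increments=[
    [0, [-0.6, 0, 0.6], [0, 0, 0]],
    [0, [-0.85, 0, 0.8], [0, 0, 0]],
    [0, [-0.85, 0, 0.8], [0, 0, 0]],
    [0, [-0.85, 0, 0.8], [0, 0, 0]],
    [0, [-0.85, 0, 0.8], [0, 0, 0]],
  ],
)

```text
clock: 17.05
position: [0.5105, -0.0718, 0.0399]
ee_rot: [1.625, 1.901, -0.629]
force: [-14.7, 19.5, 22.1]
width: 0.151
gripper_force: 25.0
```

>>> send_rows(
  increments=[
    [0, [-0.85, 0, 0.8], [0, 0, 0]],
    [0, [-0.85, 0, 0.8], [0, 0, 0]],
    [0, [-0.85, 0, 0.8], [0, 0, 0]],
    [0, [-0.85, 0, 0.8], [0, 0, 0]],
    [0, [-0.85, 0, 0.8], [0, 0, 0]],
  ],
)

```text
clock: 17.55
position: [0.52, -0.1294, 0.0399]
ee_rot: [1.624, 1.9, -0.628]
force: [-13.6, 21.7, 26.1]
width: 0.146
gripper_force: 25.0
```

>>> send_rows(
  increments=[
    [0, [-0.6, 0, 0.6], [0, 0, 0]],
    [0, [-0.4, 0, 0.4], [0, 0, 0]],
    [0, [0, 0, 0], [0, 0, 0]],
    [0, [0, 0, 0], [0, 0, 0]],
  ],
)

```text
clock: 17.95
position: [0.5226, -0.1452, 0.0395]
ee_rot: [1.625, 1.897, -0.631]
force: [-7.8, 11.6, 18.1]
width: 0.15
gripper_force: 25.0
```

```bash
python3 - <<'E'
from h import *
st()
E
```

```text
t 17.95 tcp [ 0.5226 -0.1452  0.0395] st [-0.1022  0.0006  0.0395] z [ 0.11  -0.671 -0.734] y [0.988 0.156 0.006] j [-0.02  0.7  -0.4   2.1   1.21  1.1  -1.2 ] F [-7.8 11.6 18.1] w 1.38 25.0
```

>>> send_rows(
  increments=[
    [0, [-0.2, -0.1, -0.2], [0, 0, 0]],
    [0, [-0.5, 0, 0.5], [0, 0, 0]],
    [0, [-0.5, 0, 0.5], [0, 0, 0]],
    [0, [-0.4, 0, 0.4], [0, 0, 0]],
    [0, [0, 0, 0], [0, 0, 0]],
  ],
)

```text
clock: 18.45
position: [0.5237, -0.1692, 0.0402]
ee_rot: [1.628, 1.893, -0.637]
force: [0.0, -1.4, -3.9]
width: 0.15
gripper_force: 25.0
```

```bash
python3 - <<'E'
from h import *
st()
E
```

```text
t 18.45 tcp [ 0.5237 -0.1692  0.0402] st [-0.0784 -0.0021  0.0402] z [ 0.105 -0.673 -0.732] y [0.989 0.151 0.003] j [ 0.01  0.69 -0.39  2.11  1.24  1.08 -1.18] F [ 0.  -1.4 -3.9] w 1.37 25.0
```

>>> send_rows(
  increments=[
    [0, [-0.2, 0, 0.2], [0, 0, 0]],
    [0, [0, 0, 0], [0, 0, 0]],
  ],
)

```text
clock: 18.65
position: [0.5243, -0.1707, 0.0401]
ee_rot: [1.627, 1.895, -0.635]
force: [-0.7, -1.5, -4.1]
width: 0.15
gripper_force: 25.0
```

>>> send_rows(
  increments=[
    [0, [-0.2, 0, 0.2], [0, 0, 0]],
    [0, [0, 0, 0], [0, 0, 0]],
  ],
)

```text
clock: 18.85
position: [0.5251, -0.1732, 0.04]
ee_rot: [1.627, 1.895, -0.634]
force: [-0.4, -0.6, -3.8]
width: 0.149
gripper_force: 25.0
```

```bash
python3 - <<'E'
from h import *
st()
E
```

```text
t 18.85 tcp [ 0.5251 -0.1732  0.04  ] st [-0.0742 -0.0014  0.04  ] z [ 0.107 -0.672 -0.733] y [0.988 0.153 0.004] j [ 0.02  0.69 -0.38  2.11  1.25  1.07 -1.18] F [-0.4 -0.6 -3.8] w 1.37 25.0
```

>>> send_rows(
  increments=[
    [0, [-0.2, 0, 0.2], [0, 0, 0]],
    [0, [0, 0, 0], [0, 0, 0]],
  ],
)

```text
clock: 19.05
position: [0.5252, -0.1733, 0.0396]
ee_rot: [1.626, 1.899, -0.631]
force: [-6.3, 11.7, 3.0]
width: 0.148
gripper_force: 25.0
```

>>> send_rows(
  increments=[
    [0, [-0.2, 0, 0.2], [0, 0, 0]],
    [0, [0, 0, 0], [0, 0, 0]],
  ],
)

```text
clock: 19.25
position: [0.5254, -0.1741, 0.0394]
ee_rot: [1.625, 1.902, -0.629]
force: [-11.1, 20.2, 11.9]
width: 0.151
gripper_force: 25.0
```

The travel of 155 mm matches the estimate, and the reaction force rises against the stop, so the carrier is home. I'll release and back away.

>>> send_rows(
  increments=[
    [4, [0, 0, 0], [0, 0, 0]],
    [4, [0, 0, 0], [0, 0, 0]],
    [4, [0, 0, 0], [0, 0, 0]],
    [4, [0, 0, -3.0], [0, 0, 0]],
    [4, [0, 0, -4.0], [0, 0, 0]],
  ],
)

```text
clock: 19.75
position: [0.5171, -0.1332, 0.091]
ee_rot: [1.629, 1.894, -0.64]
force: [0.8, 0.2, 0.6]
width: 0.435
gripper_force: 0.0
```

>>> send_rows(
  increments=[
    [4, [0, 0, -4.5], [0, 0, 0]],
    [4, [0, 0, -4.5], [0, 0, 0]],
    [4, [0, 0, -4.0], [0, 0, 0]],
    [4, [0, 0, 0], [0, 0, 0]],
    [4, [0, 0, 0], [0, 0, 0]],
  ],
)

```text
clock: 20.25
position: [0.5049, -0.0442, 0.1869]
ee_rot: [1.627, 1.894, -0.633]
force: [-0.2, -1.0, -0.4]
width: 0.435
gripper_force: 0.0
```

```bash
python3 - <<'E'
from h import *
st()
p=arm.camera_params("wrist");im=arm.get_image("wrist");cv2.imwrite("pics/end.png",im[:,:,::-1])
g=cv2.GaussianBlur(cv2.cvtColor(im,cv2.COLOR_RGB2GRAY),(3,3),0).astype(int)
# plate front edge: profile along station x beside the tab, sampled on plane of plate top
for y in(-.025,.025):
    xs=np.arange(-.12,-.06,.002);v=[]
    for x in xs:
        u=np.round(proj(p,sw(x,y,.02))).astype(int);v.append(g[u[1],u[0]] if 0<=u[0]<640 and 0<=u[1]<480 else -1)
    print(y,list(zip((xs*1e3).round().astype(int).tolist(),[int(a) for a in v])))
t=arm.get_image("top");T=arm.camera_params("top")
a=cv2.cvtColor(t,cv2.COLOR_RGB2GRAY)
c=cv2.HoughCircles(cv2.resize(a[185:245,190:268],None,fx=4,fy=4,interpolation=cv2.INTER_CUBIC),cv2.HOUGH_GRADIENT,1,60,param1=60,param2=18,minRadius=30,maxRadius=46)
print([at(T,(190+q[0]/4,185+q[1]/4),.032).round(3).tolist() for q in c[0][:3]] if c is not None else None)
E
```

```text
t 20.25 tcp [ 0.5049 -0.0442  0.1869] st [-0.2048 -0.0004  0.1869] z [ 0.108 -0.672 -0.733] y [0.988 0.153 0.006] j [-0.13  0.47 -0.52  1.98  0.9   1.34 -0.99] F [-0.2 -1.  -0.4] w 4.0 0.0
-0.025 [(-120, 243), (-118, 243), (-116, 243), (-114, 243), (-112, 243), (-110, 242), (-108, 242), (-106, 241), (-104, 232), (-102, 201), (-100, 202), (-98, 212), (-96, 223), (-94, 252), (-92, 254), (-90, 253), (-88, 253), (-86, 253), (-84, 253), (-82, 253), (-80, 253), (-78, 254), (-76, 253), (-74, 247), (-72, 246), (-70, 247), (-68, 247), (-66, 247), (-64, 247), (-62, 247)]
0.025 [(-120, 233), (-118, 233), (-116, 233), (-114, 234), (-112, 234), (-110, 233), (-108, 233), (-106, 234), (-104, 220), (-102, 211), (-100, 207), (-98, 210), (-96, 220), (-94, 243), (-92, 253), (-90, 253), (-88, 253), (-86, 253), (-84, 253), (-82, 253), (-80, 253), (-78, 252), (-76, 250), (-74, 246), (-72, 243), (-70, 243), (-68, 243), (-66, 243), (-64, 243), (-62, 243)]
[[0.602, 0.273, 0.032]]
```

```bash
python3 - <<'E'
from h import *
p=arm.camera_params("wrist");g=cv2.GaussianBlur(cv2.imread("pics/end.png",0),(3,3),0)
for y in(-.025,.025):
    xs=np.arange(-.285,-.24,.002);v=[]
    for x in xs:
        u=np.round(proj(p,sw(x,y,.012))).astype(int);v.append((int(round(x*1e3)),int(g[u[1],u[0]]) if 0<=u[0]<640 and 0<=u[1]<480 else -1))
    print(v)
E
```

```text
[(-285, -1), (-283, -1), (-281, -1), (-279, -1), (-277, -1), (-275, -1), (-273, -1), (-271, -1), (-269, -1), (-267, -1), (-265, -1), (-263, -1), (-261, -1), (-259, -1), (-257, -1), (-255, -1), (-253, -1), (-251, -1), (-249, -1), (-247, -1), (-245, -1), (-243, -1), (-241, -1)]
[(-285, -1), (-283, -1), (-281, -1), (-279, -1), (-277, -1), (-275, -1), (-273, -1), (-271, -1), (-269, -1), (-267, -1), (-265, -1), (-263, -1), (-261, -1), (-259, -1), (-257, -1), (-255, -1), (-253, -1), (-251, -1), (-249, -1), (-247, -1), (-245, -1), (-243, -1), (-241, -1)]
```

>>> send_rows(
  increments=[
    [4, [2, 0, -4.5], [0, 0, 0]],
    [4, [2, 0, -4.5], [0, 0.1, 0]],
    [4, [1, 0, -3], [0, 0.1, 0]],
    [4, [0, 0, 0], [0, 0, 0]],
    [4, [0, 0, 0], [0, 0, 0]],
  ],
)

```text
clock: 20.85
position: [0.4866, 0.0691, 0.2427]
ee_rot: [1.748, 2.032, -0.489]
force: [-0.8, -0.3, -0.9]
width: 0.441
gripper_force: 0.0
```

```bash
python3 - <<'E'
from h import *
st();p=arm.camera_params("wrist");im=arm.get_image("wrist")
g=cv2.GaussianBlur(cv2.cvtColor(im,cv2.COLOR_RGB2GRAY),(3,3),0)
for y in(-.025,.025):
  for z,a,b in((.012,-.285,-.24),(.02,-.11,-.08)):
    print(y,z,[(int(round(x*1e3)),int(g[tuple(np.round(proj(p,sw(x,y,z))).astype(int)[::-1])])) for x in np.arange(a,b,.002) if 0<=proj(p,sw(x,y,z))[1]<479])
E
```

```text
t 20.85 tcp [0.4866 0.0691 0.2427] st [-3.196e-01 -1.000e-04  2.427e-01] z [ 0.082 -0.516 -0.853] y [0.989 0.151 0.004] j [-0.15  0.38 -0.62  1.83  0.67  1.41 -0.87] F [-0.8 -0.3 -0.9] w 4.05 0.0
-0.025 0.012 [(-285, 27), (-283, 30), (-281, 34), (-279, 30), (-277, 30), (-275, 31), (-273, 32), (-271, 25), (-269, 98), (-267, 132), (-265, 134), (-263, 164), (-261, 164), (-259, 160), (-257, 162), (-255, 162), (-253, 162), (-251, 161), (-249, 219), (-247, 233), (-245, 168), (-243, 163), (-241, 162)]
-0.025 0.02 [(-110, 241), (-108, 241), (-106, 240), (-104, 227), (-102, 188), (-100, 188), (-98, 198), (-96, 220), (-94, 245), (-92, 254), (-90, 253), (-88, 253), (-86, 253), (-84, 253), (-82, 253)]
0.025 0.012 [(-285, 44), (-283, 45), (-281, 39), (-279, 37), (-277, 35), (-275, 40), (-273, 43), (-271, 49), (-269, 139), (-267, 159), (-265, 169), (-263, 221), (-261, 232), (-259, 167), (-257, 156), (-255, 155), (-253, 156), (-251, 157), (-249, 156), (-247, 202), (-245, 176), (-243, 158), (-241, 157)]
0.025 0.02 [(-110, 233), (-108, 234), (-106, 231), (-104, 224), (-102, 209), (-100, 196), (-98, 192), (-96, 204), (-94, 231), (-92, 249), (-90, 253), (-88, 253), (-86, 253), (-84, 253), (-82, 253)]
```

The carrier's front edge lies about 169 mm behind the base plate's front edge, against 170 mm at home. The used pot stands at the tray's centre, so I'll hand in.

```bash
python3 -c "
from cell import arm
print(arm.sign_off())"
```

```text
the job is handed in; nothing more can be done
None
```

The job is handed in at about 21 s, with no verdict returned: the fresh pot is in the pocket, the carrier is home against its stop to within about 1 mm, and the measured pot stands in the return tray.

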